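Snap the hand hone back into its spring-clip dock

ROBOT

A 6-joint arm with a two-finger parallel gripper is mounted at the origin on the work surface. World frame = base frame: x ahead of the robot, y to its left, z up, the work surface at z = 0. Lengths are in m, angles in degrees, forces in N, time in s.
With the tool pointing down it reaches from about 0.375 to 0.9 m from the base axis. Payload 3.1 kg.
Tool frame: the origin (TCP) lies at the very end of the fingers, on their centre line; the grasp point (between the pads) lies 19 mm behind it (bot.hold_point_z is the z of the grasp point in the tool frame, in m); z points along the fingers, y is the line along which they close (so a half turn about z gives the same grasp; the last joint's range is limited). The gripper opens to 87 mm and grips with 3 to 60 N. Pads are 19 mm wide; open, the fingers measure 117 mm over their backs; the gripper's body (75 mm by 190 mm) begins 51 mm behind the grasp point.
Start: joints at [-82.706, 30.224, 82.088, -0, 67.689, -10.227], TCP at [0.188, -0.596, 0.223] pointing down, gripper open.
Joint ranges: [-176.69, 176.69], [-43.24, 126.21], [12.49, 139.97], [-82, 262], [0, 151.66], [-163.58, 163.58]. Speed limits (degrees/s): [159.86, 159.86, 180, 180, 180, 180].

INTERFACE

Orientations are given as a 3x3 rotation matrix whose columns are the frame's x, y, z axes.
In Python, from rig import bot, capture, camera_model gives the robot as it stands.
- The arm moves only by the tool apply_moves, never from a script. Its argument "plan" is text: rows parted by semicolons, each of 6 numbers parted by spaces: the shift along the tool's x, y, z in units of 0.05 m (1.0 is 0.05 m), then the turn, a rotation vector about the tool's x, y, z in units of 360 degrees (1.0 is 360 degrees). In form: dx dy dz ax ay az; .... A call has 1 to 10 rows; each row shifts and turns the commanded pose from where the row before left it, along the tool's axes as they then stand; what a row does not reach is not made up. A row lasts 1/12 s, in which the tool goes at most 41.7 mm and 7.16 degrees, less where a joint would pass 70% of its speed; a pose out of reach is approached as far as the arm can. A call with a number of a shift or a turn outside -1 to 1 is refused whole. A call with a gripper value outside its range is refused whole. "gripper" is the gripper command: -1 is shut, 1 is fully open, values between are in proportion, set as the call begins (left out, the last holds). The fingers move at their own pace and stop on an object; the grip force is fixed at half the most. Time passes only in rows, so rows that do not move let the fingers close. It gives the time, the measured TCP pose, the force, the opening and the grip force at its end, in the units of the state.
- bot.read_state(): the state, without advancing time (a new reading comes with each control period).
- capture(name): name is "scene" or "top" or "wrist"; returns the picture (400x640x3 uint8, red, green, blue); there is no depth.
- camera_model(name): a dict with "vertical_fov" (degrees; the focal length in pixels is half the picture's height over the tangent of half this angle, whatever the lens; pixels are square), "cx", "cy" (the principal point, pixels), "dist" ([k1, k2, p1, p2, k3] as OpenCV has them; the pictures are not rectified), "position" and "rotation" of the camera in the world; the wrist camera has in their place "hand_eye" (4x4, takes a point from camera to tool coordinates, whose origin is the TCP and whose axes are the flange's). Camera axes: x right, y down, z forward; pixel columns grow to the right and rows downward; lengths in m; the calibration is good to about 2 mm. A picture is of the moment at which its call begins: read the wrist's pose just before it. camera_model takes no time and is no camera call.
- bot.hand_in(): hands the job in; it is judged then, once.
The state is a dict: "time_s": time; "joint_positions": joint angles; "qvel": joint speeds; "tau": joint torques, N m; "position": TCP position; "tcp_rot": TCP orientation; "force": force on the tool from outside, world axes, zero at the start; "moment": the same for the moment, N m; "opening": opening from 0.0 (shut) to 1.0 (fully open); "grasp_force": force on a finger pad.
Only numpy, scipy, OpenCV 4.12 (cv2) and the standard library are available. Lean on these libraries where they do the work, as an engineer would, in place of code of your own. Each camera call takes 0.05 s, during which the arm holds its last target. There are 200 camera calls.

TASK

Put the hand hone away in its dock. First take the gouge that lies across the dock and lay it down wholly on the rubber mat, flat on the mat and clear of the spare gouge; then turn the hone straight in its steel tray, without forcing it, so that its corners come out from under the rims, lift it out, and press it down level between the dock's two spring clips until it snaps fully home. Leave the other things where they are.

Things in the scene. Friction and masses are not known exactly. Their poses are not given: they have to be found in the camera images.
- hone: Hand hone: blue block 120 long (x), 44 wide (y), 26 high, dark underside, wooden grip rib on top. Both ends chamfered above and below (6 along x by 9 high). Origin: centre of underside, z up; same after a half turn. 0.2 to 0.35 kg. Starts flat on the tray floor, turned +0.40 to +0.48 rad about z from the tray's x, two diagonal corners under the rims.
- hone_rib (a point): Middle of the hone's rib, 46 above the underside. The rib is upright brown wood, 64 long (hone x), 18 wide (y), from 26 to 66 above the underside, higher than the tray's rims: the place to grip.
- tray: Fixed steel tray 218 long (x), 108 wide (y); origin: centre of underside. Floor 3 thick. Long walls 35 high with rims turned inwards (from 31 to 35 high), leaving a slot 68 wide along x (100 between the walls below). End walls 26 high, no rims. The hone lifts straight out once it lies along x within about 0.15 rad. Over 40 N between hone and tray is forcing.
- dock: Fixed dark wooden base 176 long (its x) x 70 wide (y) x 12 thick, origin at the centre of its underside, z up. A brass spring clip stands at each end (+x and -x). The same after a half turn.
- dock_seat (a point): Point at the centre of the dock's top, 12 above the table, axes as the dock's: where the hone's origin lies when it is fully home, the hone's x along the dock's x (either way round).
- clip_near (a joint): Swing (rad) of the brass spring clip at the dock's -x end: 0 at rest, grows as it spreads outwards, about 0.03 with the hone centred and home, 0.16 at the widest (0.27 off-centre). Leaf 34 wide (y), 50 high above the table, flaring outwards at the top to 63 from the dock's centre to lead the hone in. Pressing the hone between both clips takes 8 to 20 N in all.
- clip_near_nose (a point): Tip of that clip's V-shaped nose pointing inwards: at rest 54.5 from the dock's centre, 36 above the table. Noses bear on the hone's upper chamfers once it is home.
- clip_far (a joint): Swing (rad) of the like clip at the dock's +x end.
- clip_far_nose (a point): Tip of that clip's nose, likewise.
- gouge: Carving gouge with a medium brown octagonal handle 24 across its flats, brass ferrule and steel blade; 190 long in all along its x. Origin: on the underside of the handle, near the centre of mass; the handle runs from -85 to +25 along x, the blade on to +105, its axis 12 above the underside. 0.07 to 0.12 kg. At the start it lies on the dock's top between the clips, roughly across the dock.
- gouge_edge (a point): Tip of that gouge's blade, on its axis.
- gouge_butt (a point): Butt end of that gouge's handle, on its axis.
- mat: Fixed black rubber mat 260 (its x) x 200 (y) x 3 thick, origin at the centre of its underside. The gouge must end with both ends over it.
- spare_gouge: Another gouge of the same shape, with a dark handle, lying on the mat roughly along the mat's x; same origin and axes. Leave it.
- slip_stone: White slip stone 14 x 42 x 11 lying in the +x end of the tray, origin at the centre of its underside. Leave it in place.
- oil_bottle: Amber bottle 48 across, 130 high, standing, origin at the centre of its underside. Leave it.
- mallet: Turned wooden carver's mallet standing on its head, 84 across, 200 high, origin at the centre of its underside. Leave it.
- wax_tin: Green tin 62 across, 45 high, standing, origin at the centre of its underside. Leave it.
- knife: Carving knife 140 long (its x), 20 wide and 16 high, lying on the table, origin on its underside. Leave it.
- blank: Pale wood block 90 x 60 x 45 high, origin at the centre of its underside. Leave it.
- pencil_mug: Blue mug 72 across, 90 high, handle to its +y, origin at the centre of its underside. Leave it.
There are look-alikes about, which are no part of the job. What is shaped like the gouge but green is not meant.

How it is judged:
By the outcome, as a careful person would: the job done as asked, in the order asked, and still so for the second after the job is handed in, with the robot touching nothing.
It also fails if it takes over 69 s, if anything falls off the work surface, if the arm or the gripper's body presses on something with over 40 N, if the wrist force passes 120 N, or if a joint passes its speed limit or range.

## Working session

There is one attempt and no reset: what is moved stays moved. The work goes in short steps, Python scripts to look and compute and a tool call to move; the robot and the scene stay as the last step left them, time stands still between calls to the robot, and variables do not carry over. Pictures are saved under pics/ and viewed, at most 10 in all, crops included, and the job is handed in when it is done.

Besides the shell and the picture viewer there is one more tool, called after "Request:" as name(argument=value, ...) on one line, values as JSON. apply_moves: Moves the arm, as the interface text tells. Its arguments: {"type":"object","properties":{"plan":{"type":"string"},"gripper":{"type":"number"}},"required":["plan"]}

```bash
ls; mkdir -p pics; python3 - <<'E'
from rig import bot, capture, camera_model
import cv2
s=bot.read_state();print(s)
for n in("scene","top"):
    im=capture(n);cv2.imwrite(f"pics/{n}0.png",cv2.resize(im[:,:,::-1],(800,500)));cv2.imwrite(f"raw_{n}0.png",im[:,:,::-1]);print(n,camera_model(n))
print(camera_model("wrist"),bot.hold_point_z)
E
```

```text
pics
{'time_s': 0.0, 'joint_positions': array([-8.27070549e+01,  3.02768441e+01,  8.21542629e+01, -1.09859584e-03,
        6.76869362e+01, -1.02258748e+01]), 'qvel': array([ 0.03916479,  0.02479826, -0.01426206,  0.12293688,  0.0126723 ,
        0.07383348]), 'tau': array([ 4.77675821e-04, -4.40037096e+01, -1.76591957e+01,  6.32157968e-02,
        5.84287383e-02, -1.77955662e-04]), 'position': array([ 0.18808425, -0.59529391,  0.22160615]), 'tcp_rot': array([[ 9.53615978e-01,  3.01025726e-01, -2.79126877e-04],
       [ 3.01025654e-01, -9.53613857e-01,  2.04132104e-03],
       [ 3.48310891e-04, -2.03066071e-03, -9.99997878e-01]]), 'force': array([0.45980475, 0.7142304 , 0.8993691 ]), 'moment': array([-0.01310679,  0.04558543,  0.01619711]), 'grasp_force': 0.0, 'opening': 1.0026335873025538}
scene {'vertical_fov': 54.64756898249445, 'cx': 330.3956827590401, 'cy': 196.3150917580927, 'dist': array([-0.03887793,  0.        ,  0.        ,  0.        ,  0.        ]), 'position': array([ 1.02826012, -0.57381263,  1.08933629]), 'rotation': array([[ 0.69362261,  0.60049648, -0.39785882],
     
[... 309 characters left out ...]
.66044648]), 'rotation': array([[ 0.01585591, -0.98418221,  0.17644823],
       [-0.99986031, -0.01653977, -0.00240556],
       [ 0.00528592, -0.17638544, -0.98430698]])}
{'vertical_fov': 58.85483365462626, 'cx': 309.4361790491384, 'cy': 199.8479369227043, 'dist': array([-0.07268732,  0.        ,  0.        ,  0.        ,  0.        ]), 'hand_eye': array([[-7.07110291e-04, -9.64179804e-01, -2.65248575e-01,
         7.35824728e-02],
       [ 9.99999640e-01, -5.57435907e-04, -6.39557041e-04,
         9.65171200e-04],
       [ 4.68788902e-04, -2.65248931e-01,  9.64179851e-01,
        -1.62413061e-01],
       [ 0.00000000e+00,  0.00000000e+00,  0.00000000e+00,
         1.00000000e+00]])} -0.0187
```

View pics/top0.png

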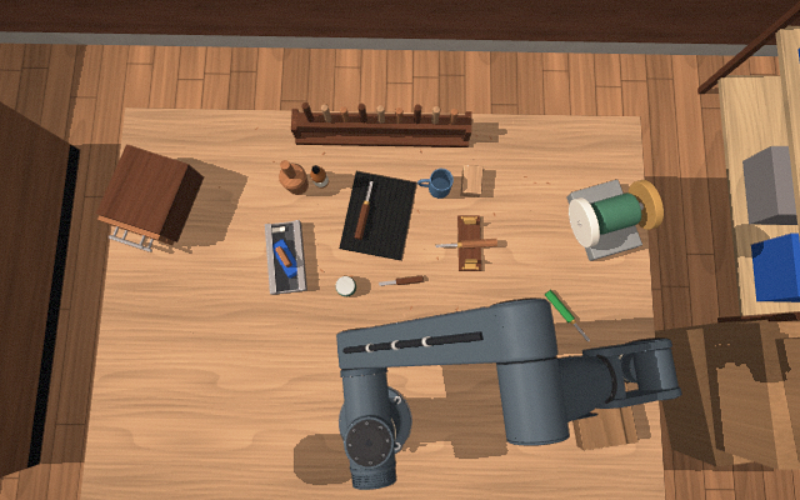

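View pics/scene0.png

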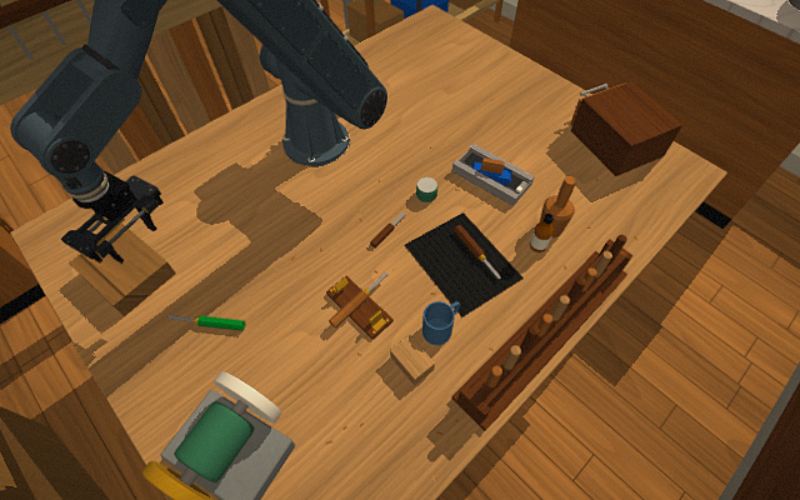

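```bash
cat > h.py <<'E'
import numpy as np,cv2
from rig import bot,capture,camera_model
from scipy.spatial.transform import Rotation as Rn
def K(m):
    f=200/np.tan(np.radians(m["vertical_fov"]/2));return np.array([[f,0,m["cx"]],[0,f,m["cy"]],[0,0,1]])
def pose(n,s=None):
    m=camera_model(n)
    if n=="wrist":
        T=np.eye(4);T[:3,:3]=s["tcp_rot"];T[:3,3]=s["position"];T=T@m["hand_eye"];return m,T[:3,:3],T[:3,3]
    return m,m["rotation"],m["position"]
def p2w(n,px,z,s=None):
    m,R,t=pose(n,s);u=cv2.undistortPoints(np.array(px,float).reshape(-1,1,2),K(m),m["dist"])[:,0]
    d=np.c_[u,np.ones(len(u))]@R.T
    return t+d*((z-t[2])/d[:,2])[:,None]
def w2p(n,P,s=None):
    m,R,t=pose(n,s);return cv2.projectPoints((np.array(P,float).reshape(-1,3)-t)@R,np.zeros(3),np.zeros(3),K(m),m["dist"])[0][:,0]
E
python3 - <<'E'
import cv2
im=cv2.imread("raw_top0.png")
cv2.imwrite("pics/topc.png",cv2.resize(im[125:240,205:419],None,fx=3.7,fy=3.7,interpolation=cv2.INTER_CUBIC)[:,:800])
E
```

```text
(no output)
```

View pics/topc.png

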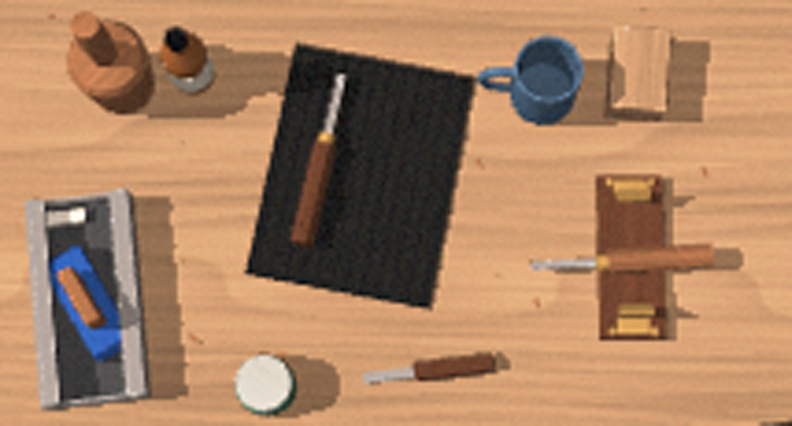

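```bash
python3 - <<'E'
from h import *
np.set_printoptions(precision=4,suppress=True)
def g(name,pts,z):
    P=p2w("top",np.array(pts)/3.7+[205,125],z)[:,:2];print(name,P.tolist() if 0 else P, "mean",P.mean(0));return P
def edges(P): print("  len",np.linalg.norm(np.roll(P,-1,0)-P,axis=1), "ang",np.degrees(np.arctan2(*(np.roll(P,-1,0)-P).T[::-1])))
edges(g("mat",[(297,43),(475,77),(432,307),(246,271)],.003))
edges(g("dock",[(596,177),(662,177),(667,338),(600,338)],.012))
edges(g("tray",[(27,201),(130,189),(147,397),(42,408)],.035))
edges(g("gouge tip,butt",[(533,265),(712,253)],.024))
edges(g("spare",[(342,75),(300,243)],.015))
edges(g("rib",[(70,268),(96,327)],.066))
edges(g("clips",[(632,190),(635,322)],.045))
g("slip",[(69,215),(84,213)],.014)
E
```

```text
mat [[ 0.7724  0.0762]
 [ 0.7374 -0.1178]
 [ 0.4846 -0.0751]
 [ 0.5199  0.1225]] mean [0.6286 0.0015]
  len [0.1971 0.2564 0.2007 0.2567] ang [-100.2255  170.425    79.8794  -10.3836]
dock [[ 0.6263 -0.2477]
 [ 0.6275 -0.3181]
 [ 0.4546 -0.3216]
 [ 0.4534 -0.2514]] mean [ 0.5404 -0.2847]
  len [0.0704 0.173  0.0702 0.173 ] ang [ -89.0202 -178.8312   90.9491    1.2421]
tray [[0.5848 0.3505]
 [0.5995 0.2435]
 [0.3817 0.2153]
 [0.3687 0.322 ]] mean [0.4837 0.2828]
  len [0.108  0.2196 0.1075 0.218 ] ang [ -82.1798 -172.6422   96.9478    7.4966]
gouge tip,butt [[ 0.5277 -0.1801]
 [ 0.5437 -0.368 ]] mean [ 0.5357 -0.2741]
  len [0.1885 0.1885] ang [-85.1455  94.8545]
spare [[0.7335 0.0257]
 [0.5488 0.0653]] mean [0.6411 0.0455]
  len [0.1889 0.1889] ang [167.911 -12.089]
rib [[0.5091 0.2945]
 [0.4489 0.2648]] mean [0.479  0.2797]
  len [0.0671 0.0671] ang [-153.7508   26.2492]
clips [[ 0.6051 -0.2817]
 [ 0.4661 -0.2838]] mean [ 0.5356 -0.2827]
  len [0.139 0.139] ang [-179.1036    0.8964]
slip [[0.575  0.3106]
 [0.5774 0.2948]] mean [0.5762 0.3027]
```

Request:
apply_moves(plan=".568 -.257 .029 0 0 0;.568 -.257 .029 0 0 0;.568 -.257 .029 0 0 0;.568 -.257 .029 0 0 0;.568 -.257 .029 0 0 0;.568 -.257 .029 0 0 0;.568 -.257 .029 0 0 0;.568 -.257 .029 0 0 0;.568 -.257 .029 0 0 0;.568 -.257 .029 0 0 0", gripper=0.15)

```text
time_s: 0.93
position: [0.4211, -0.3865, 0.2076]
tcp_rot: [[0.954, 0.301, -0.001], [0.301, -0.954, 0.001], [-0.0, -0.001, -1.0]]
force: [0.8, -0.1, -0.2]
opening: 0.579
grasp_force: 0.0
```

Request:
apply_moves(plan=".568 -.257 .029 0 0 0;.568 -.257 .029 0 0 0;.568 -.257 .029 0 0 0;.568 -.257 .029 0 0 0;.568 -.257 .029 0 0 0;0 0 0 0 0 -.0178;0 0 0 0 0 -.0178;0 0 0 0 0 -.0178;0 0 0 0 0 -.0178;0 0 0 0 0 -.0178")

```text
time_s: 1.77
position: [0.5362, -0.2834, 0.2002]
tcp_rot: [[0.644, 0.765, -0.001], [0.765, -0.644, 0.001], [-0.0, -0.001, -1.0]]
force: [-0.1, -0.1, 0.1]
opening: 0.573
grasp_force: 0.0
```

Request:
apply_moves(plan="0 0 0 0 0 -.0178;0 0 0 0 0 -.0178;0 0 0 0 0 -.0178;0 0 0 0 0 -.0178;0 0 0 0 0 -.0178;0 0 0 0 0 -.0178;0 0 0 0 0 -.0178;0 0 0 0 0 0;0 0 0 0 0 0")

```text
time_s: 2.52
position: [0.5361, -0.2837, 0.2004]
tcp_rot: [[-0.074, 0.997, -0.001], [0.997, 0.074, 0.001], [0.001, -0.001, -1.0]]
force: [0.4, -0.3, 0.2]
opening: 0.573
grasp_force: 0.0
```

```bash
cat > look.py <<'E'
from h import *
import sys,pickle
s=bot.read_state();im=capture("wrist");pickle.dump((s,im),open(sys.argv[1]+".pkl","wb"))
cv2.imwrite(f"pics/{sys.argv[1]}.png",cv2.resize(im[:,:,::-1],(800,500)))
print(s["time_s"],s["position"],np.degrees(np.arctan2(s["tcp_rot"][1,0],s["tcp_rot"][0,0])),s["tcp_rot"][:,2],s["opening"],s["joint_positions"])
E
python3 look.py w1
```

```text
2.5167 [ 0.53613379 -0.28373021  0.20039332] 94.2495240554246 [-7.20986734e-04  5.94561102e-04 -9.99999563e-01] 0.5734422980707838 [-3.84331035e+01  3.02654345e+01  8.61032570e+01  1.12335947e-03
  6.36848431e+01 -4.26831385e+01]
```

View pics/w1.png

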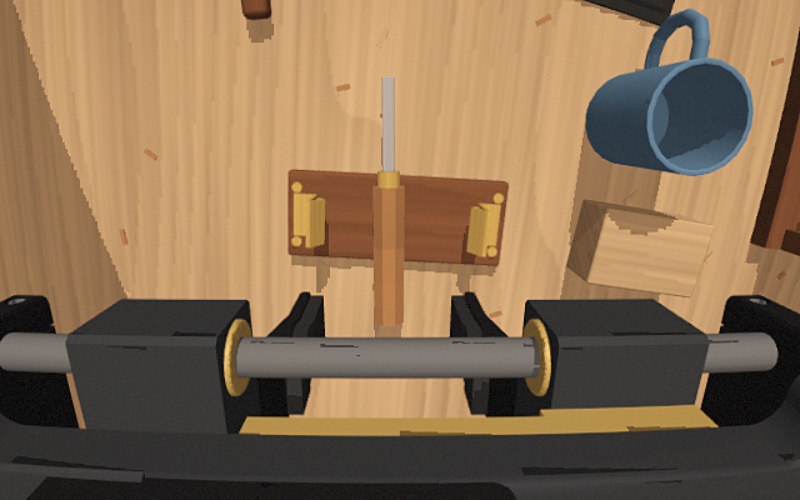

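```bash
cat > m.py <<'E'
from h import *
import pickle
np.set_printoptions(precision=4,suppress=True)
def M(tag):
    s=pickle.load(open(tag+".pkl","rb"))[0]
    def g(name,pts,z):
        P=p2w("wrist",np.array(pts)/1.25,z,s)[:,:2];D=np.roll(P,-1,0)-P
        print(name,P.tolist() and P.round(4).tolist(),"mean",P.mean(0),"len",np.linalg.norm(D,axis=1),"ang",np.degrees(np.arctan2(D[:,1],D[:,0])));return P
    return g
E
python3 - <<'E'
from m import *
g=M("w1")
g("dock",[(290,170),(508,182),(499,266),(289,254)],.012)
g("butt->tip",[(389,325),(388,77)],.024)
g("handle end",[(388,186)],.024)
g("noses",[(322,220),(471,230)],.036)
E
```

```text
dock [[0.4583, -0.2487], [0.6309, -0.2454], [0.6333, -0.3151], [0.4588, -0.3176]] mean [ 0.5453 -0.2817] len [0.1726 0.0698 0.1746 0.0689] ang [   1.113   -87.9729 -179.2059   90.3488]
butt->tip [[0.5454, -0.3694], [0.5302, -0.1754]] mean [ 0.5378 -0.2724] len [0.1947 0.1947] ang [ 94.4932 -85.5068]
handle end [[0.536, -0.2543]] mean [ 0.536  -0.2543] len [0.] ang [0.]
noses [[0.4883, -0.2819], [0.6011, -0.2813]] mean [ 0.5447 -0.2816] len [0.1128 0.1128] ang [   0.2988 -179.7012]
```

Request:
apply_moves(plan="0 .06 .5 0 0 0;0 0 .5 0 0 0;0 0 .5 0 0 0;0 0 .5 0 0 0;0 0 .5 0 0 0;0 0 .5 0 0 0;0 0 .4 0 0 0;0 0 .2 0 0 0;0 0 .06 0 0 0;0 0 0 0 0 0")

```text
time_s: 3.4
position: [0.5392, -0.2836, 0.0173]
tcp_rot: [[-0.076, 0.997, -0.001], [0.997, 0.076, 0.001], [0.001, -0.001, -1.0]]
force: [0.2, 0.8, -0.4]
opening: 0.571
grasp_force: 0.0
```

Request:
apply_moves(plan="0 0 0 0 0 0;0 0 0 0 0 0;0 0 0 0 0 0;0 0 0 0 0 0;0 0 0 0 0 0", gripper=-1)

```text
time_s: 3.82
position: [0.5396, -0.2839, 0.0186]
tcp_rot: [[-0.077, 0.997, 0.001], [0.997, 0.077, -0.001], [-0.001, 0.001, -1.0]]
force: [-0.4, -0.3, 0.6]
opening: 0.281
grasp_force: 0.4
```

Request:
apply_moves(plan="0 0 -.1 0 0 0;0 0 -.3 0 0 0;0 0 -.5 0 0 0;0 0 -.5 0 0 0;0 0 -.5 0 0 0;0 0 -.3 0 0 0;0 0 0 0 0 0;0 0 0 0 0 0")

```text
time_s: 4.48
position: [0.5397, -0.2839, 0.1288]
tcp_rot: [[-0.077, 0.997, 0.002], [0.997, 0.077, -0.001], [-0.001, 0.002, -1.0]]
force: [0.6, 1.3, -1.3]
opening: 0.269
grasp_force: 30.0
```

```bash
python3 look.py w2
```

```text
4.4833 [ 0.5397327  -0.28391649  0.12875217] 94.41512169759181 [ 0.00173034 -0.00131303 -0.99999764] 0.2688278177183115 [-3.82338751e+01  3.56785279e+01  8.92061090e+01  2.76259663e-03
  5.49909300e+01 -4.26506464e+01]
```

View pics/w2.png

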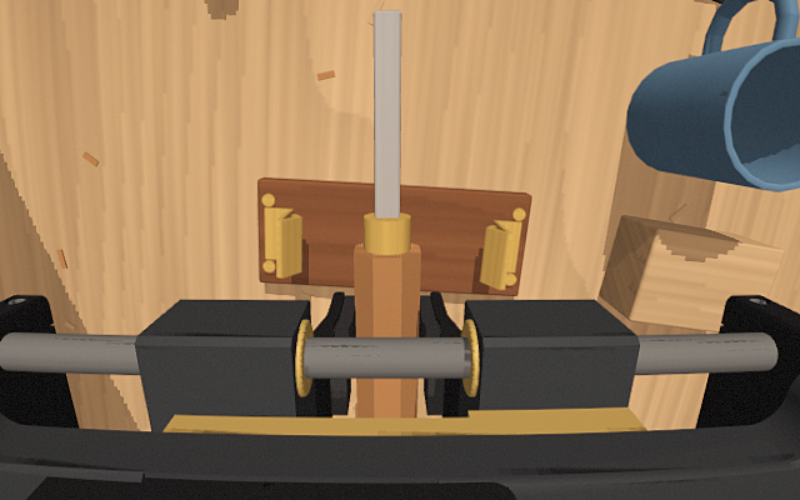

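Request:
apply_moves(plan=".525 .245 0 0 0 0;.525 .245 0 0 0 0;.525 .245 0 0 0 0;.525 .245 0 0 0 0;.525 .245 0 0 0 0;.525 .245 0 0 0 0;.525 .245 0 0 0 0;.525 .245 0 0 0 0;.525 .245 0 0 0 0;0 0 0 0 0 -.0174")

```text
time_s: 5.37
position: [0.6311, -0.0341, 0.1255]
tcp_rot: [[-0.191, 0.982, -0.003], [0.982, 0.191, 0.003], [0.004, -0.002, -1.0]]
force: [0.5, -0.3, -0.9]
opening: 0.265
grasp_force: 30.0
```

Request:
apply_moves(plan="0 0 0 0 0 -.0174;0 0 0 0 0 -.0174;0 0 0 0 0 -.0174;0 0 0 0 0 -.0174;0 0 0 0 0 -.0174;0 0 0 0 0 -.0174;0 0 0 0 0 -.0174;0 0 0 0 0 -.0174;0 0 0 0 0 -.0174;0 0 0 0 0 -.0174")

```text
time_s: 6.2
position: [0.6296, -0.0393, 0.1254]
tcp_rot: [[-0.959, 0.282, -0.004], [0.282, 0.959, 0.001], [0.005, -0.0, -1.0]]
force: [-0.3, -0.1, -0.2]
opening: 0.277
grasp_force: 30.0
```

Request:
apply_moves(plan="0 0 0 0 0 -.0174;0 0 .4 0 0 0;0 0 .4 0 0 0;0 0 0 0 0 0;0 0 0 0 0 0")

```text
time_s: 6.62
position: [0.6289, -0.0392, 0.0851]
tcp_rot: [[-0.983, 0.181, -0.006], [0.181, 0.984, 0.002], [0.006, 0.0, -1.0]]
force: [-0.7, -0.3, -0.8]
opening: 0.266
grasp_force: 30.0
```

```bash
python3 look.py w3; python3 -c "
from m import *
s=pickle.load(open('w3.pkl','rb'))[0]
print(s['force'],s['moment'])"
```

```text
6.6167 [ 0.62888749 -0.0391518   0.08510934] 169.57776622098362 [-0.00628308  0.0015538  -0.99997905] 0.2658958812497365 [-1.37092011e+01  4.05882194e+01  8.71957310e+01  1.47717190e-03
  5.25868887e+01 -9.32877961e+01]
[-0.6916 -0.2639 -0.7895] [ 0.1016 -0.217   0.009 ]
```

View pics/w3.png

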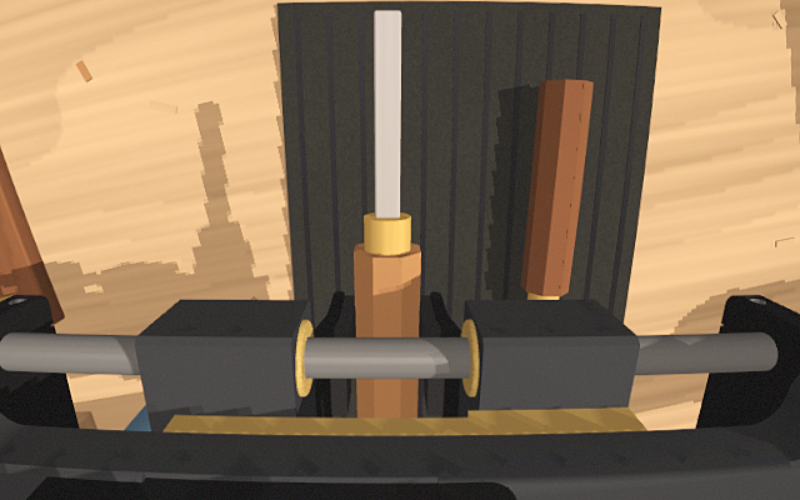

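Request:
apply_moves(plan="0 0 .4 0 0 0;0 0 .4 0 0 0;0 0 .35 0 0 0;0 0 .2 0 0 0;0 0 .1 0 0 0;0 0 .03 0 0 0;0 0 0 0 0 0")

```text
time_s: 7.25
position: [0.6316, -0.0397, 0.0143]
tcp_rot: [[-0.984, 0.181, 0.001], [0.181, 0.984, -0.0], [-0.001, -0.0, -1.0]]
force: [-0.3, -0.7, -0.9]
opening: 0.269
grasp_force: 30.0
```

Request:
apply_moves(plan="0 0 .03 0 0 0;0 0 .03 0 0 0;0 0 .02 0 0 0;0 0 0 0 0 0")

```text
time_s: 7.58
position: [0.6313, -0.0397, 0.0101]
tcp_rot: [[-0.984, 0.181, 0.0], [0.181, 0.984, -0.0], [-0.0, -0.0, -1.0]]
force: [0.9, -0.1, -0.9]
opening: 0.271
grasp_force: 30.0
```

Request:
apply_moves(plan="0 0 .02 0 0 0;0 0 .02 0 0 0;0 0 0 0 0 0")

```text
time_s: 7.83
position: [0.6314, -0.0397, 0.0096]
tcp_rot: [[-0.984, 0.181, 0.001], [0.181, 0.984, -0.0], [-0.001, -0.0, -1.0]]
force: [-2.5, 0.2, 9.5]
opening: 0.269
grasp_force: 30.0
```

Request:
apply_moves(plan="0 0 0 0 0 0;0 0 0 0 0 0;0 0 0 0 0 0;0 0 -.2 0 0 0;0 0 -.4 0 0 0;0 0 -.6 0 0 0;0 0 -.6 0 0 0;0 0 -.6 0 0 0;0 0 -.6 0 0 0;0 0 -.6 0 0 0", gripper=0.15)

```text
time_s: 8.67
position: [0.6308, -0.0396, 0.1898]
tcp_rot: [[-0.984, 0.181, 0.0], [0.181, 0.984, -0.0], [-0.0, -0.0, -1.0]]
force: [1.0, -0.1, -0.8]
opening: 0.58
grasp_force: 0.0
```

Request:
apply_moves(plan=".346 .478 0 0 0 0;.346 .478 0 0 0 0;.346 .478 0 0 0 0;.346 .478 0 0 0 0;.346 .478 0 0 0 0;.346 .478 0 0 0 0;.346 .478 0 0 0 0;.346 .478 0 0 0 0;.346 .478 0 0 0 0;.346 .478 0 0 0 0")

```text
time_s: 9.5
position: [0.5033, 0.2279, 0.1884]
tcp_rot: [[-0.983, 0.181, 0.0], [0.181, 0.983, 0.0], [-0.0, 0.0, -1.0]]
force: [0.5, 0.0, -0.1]
opening: 0.572
grasp_force: 0.0
```

Request:
apply_moves(plan=".346 .478 0 0 0 0;.346 .478 0 0 0 0;0 0 0 0 0 -.0185;0 0 0 0 0 -.0185;0 0 0 0 0 -.0185;0 0 0 0 0 -.0185;0 0 0 0 0 -.0185;0 0 0 0 0 -.0185;0 0 0 0 0 0;0 0 0 0 0 0")

```text
time_s: 10.33
position: [0.4787, 0.28, 0.1882]
tcp_rot: [[-0.871, -0.491, 0.0], [-0.491, 0.871, 0.0], [-0.0, 0.0, -1.0]]
force: [0.4, -0.3, 1.0]
opening: 0.575
grasp_force: 0.0
```

```bash
python3 look.py w4; python3 - <<'E'
from h import *
t=capture("top");cv2.imwrite("raw_top1.png",t[:,:,::-1])
w=cv2.imread("pics/w4.png")[:420,:]
c=cv2.resize(t[130:212,265:345,::-1],None,fx=2.1,fy=2.1,interpolation=cv2.INTER_CUBIC)
w=np.vstack([w,np.zeros((172,800,3),np.uint8)]);w[420:420+c.shape[0],:c.shape[1]]=c
c=cv2.resize(t[165:225,355:395,::-1],None,fx=2.8,fy=2.8,interpolation=cv2.INTER_CUBIC);w[420:420+c.shape[0],200:200+c.shape[1]]=c
cv2.imwrite("pics/w4c.png",w)
E
```

```text
10.3333 [0.47870963 0.27997856 0.18815395] -150.62385848847367 [ 2.33297082e-04  1.38875903e-04 -9.99999963e-01] 0.5748534982353434 [ 1.87739100e+01  2.73334793e+01  9.43725014e+01  3.79926122e-03
  5.82788028e+01 -1.00604229e+02]
```

View pics/w4c.png

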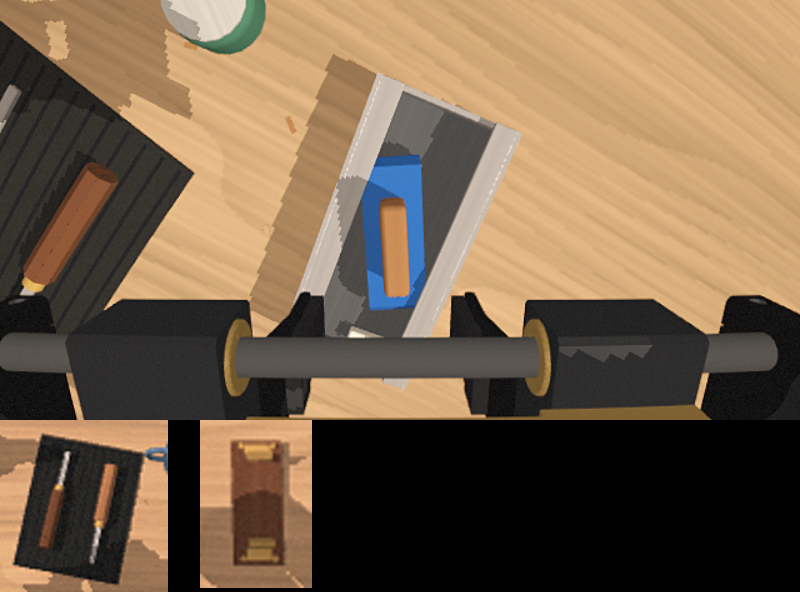

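```bash
cat > fit.py <<'E'
from m import *
from scipy.optimize import minimize
def fit(tag,x0,base,win,show=None):
    s,im=pickle.load(open(tag+".pkl","rb"))
    hsv=cv2.cvtColor(im,cv2.COLOR_RGB2HSV);x1,y1,x2,y2=win
    msk=np.zeros((400,640),np.uint8);sub=cv2.inRange(hsv,(5,90,60),(22,255,255));msk[y1:y2,x1:x2]=sub[y1:y2,x1:x2]
    n,l,st,_=cv2.connectedComponentsWithStats(msk);k=1+st[1:,4].argmax();msk=(l==k).astype(np.float32)
    print("area",st[k])
    bx=np.array([[a*.032,b*.009,c] for a in(-1,1) for b in(-1,1) for c in(.026,.066)])
    def sil(p):
        c,q=np.cos(p[2]),np.sin(p[2]);P=bx@np.array([[c,-q,0],[q,c,0],[0,0,1]]).T+[p[0],p[1],base]
        h=cv2.convexHull((w2p("wrist",P,s)).astype(np.float32))
        o=np.zeros((800,1280),np.uint8);o=np.zeros((1600,2560),np.uint8);cv2.fillConvexPoly(o,np.round((h+.5)*4-.5).astype(int),255)
        return cv2.resize(o,(640,400),interpolation=cv2.INTER_AREA)/255.
    f=lambda v:np.abs(sil(v*[1e-3,1e-3,.01])-msk).sum()
    r=minimize(f,np.array(x0)/[1e-3,1e-3,.01],method="Nelder-Mead",options=dict(initial_simplex=np.array(x0)/[1e-3,1e-3,.01]+np.array([[0,0,0],[6,0,0],[0,6,0],[0,0,10]])))
    p=r.x*[1e-3,1e-3,.01];print("fit",p,np.degrees(p[2]),"err",r.fun);return p
E
python3 - <<'E'
from fit import *
fit("w4",[.479,.28,.55],.003,(290,150,345,245))
g=M("w4")
g("tray",[(378,72),(520,133)],.035)
g("slotedge",[(373,92),(496,127)],.035)
g("wallL",[(378,72),(298,290)],.035)
g("wallR",[(520,133),(435,330)],.035)
g("hone farend top",[(378,165),(420,164)],.020)
E
```

```text
area [ 303  158   25   79 1611]
fit [0.4824 0.2865 0.5727] 32.813065799775536 err 185.41568627450982
tray [[0.3874, 0.2207], [0.3736, 0.3261]] mean [0.3805 0.2734] len [0.1063 0.1063] ang [ 97.453 -82.547]
slotedge [[0.4004, 0.224], [0.3786, 0.3093]] mean [0.3895 0.2666] len [0.088 0.088] ang [104.3206 -75.6794]
wallL [[0.3874, 0.2207], [0.5534, 0.2432]] mean [0.4704 0.2319] len [0.1675 0.1675] ang [   7.7469 -172.2531]
wallR [[0.3736, 0.3261], [0.5308, 0.3512]] mean [0.4522 0.3386] len [0.1592 0.1592] ang [   9.0758 -170.9242]
hone farend top [[0.4429, 0.2512], [0.4271, 0.2778]] mean [0.435  0.2645] len [0.031 0.031] ang [120.7291 -59.2709]
```

```bash
python3 - <<'E'
from fit import *
g=M("w4")
g("ribtop",[(393,207),(398,296)],.069)
g("slip",[(349,330),(381,338)],.014)
g("hone corners blue bottom",[(371,309),(413,306)],.025)
E
```

```text
ribtop [[0.4576, 0.2714], [0.5091, 0.3045]] mean [0.4833 0.288 ] len [0.0612 0.0612] ang [  32.7318 -147.2682]
slip [[0.5735, 0.2959], [0.5668, 0.3227]] mean [0.5702 0.3093] len [0.0276 0.0276] ang [103.9605 -76.0395]
hone corners blue bottom [[0.5436, 0.3009], [0.5251, 0.3286]] mean [0.5344 0.3147] len [0.0334 0.0334] ang [123.7237 -56.2763]
```

Request:
apply_moves(plan="-.13 .08 .4 0 0 -.0095;0 0 .5 0 0 0;0 0 .5 0 0 0;0 0 .4 0 0 0;0 0 0 0 0 0")

```text
time_s: 10.85
position: [0.4796, 0.2856, 0.0942]
tcp_rot: [[-0.84, -0.543, -0.008], [-0.543, 0.84, -0.003], [0.008, 0.002, -1.0]]
force: [-0.9, -0.6, -0.8]
opening: 0.575
grasp_force: 0.0
```

Request:
apply_moves(plan="0 0 .3 0 0 0;0 0 .3 0 0 0;0 0 .3 0 0 0;0 0 .2 0 0 0;0 0 .05 0 0 0;0 0 0 0 0 0;0 0 0 0 0 0")

```text
time_s: 11.43
position: [0.4831, 0.2868, 0.041]
tcp_rot: [[-0.839, -0.544, 0.001], [-0.544, 0.839, 0.0], [-0.001, -0.0, -1.0]]
force: [1.2, -0.0, -0.4]
opening: 0.576
grasp_force: 0.0
```

Request:
apply_moves(plan="0 0 0 0 0 0;0 0 0 0 0 0;0 0 0 0 0 0;0 0 0 0 0 0;0 0 0 0 0 0;0 0 0 0 0 0;0 0 0 0 0 0;0 0 0 0 0 0", gripper=-1)

```text
time_s: 12.1
position: [0.4823, 0.2867, 0.0403]
tcp_rot: [[-0.839, -0.544, -0.0], [-0.544, 0.839, 0.0], [0.0, 0.0, -1.0]]
force: [0.3, 0.8, 1.4]
opening: 0.205
grasp_force: 29.9
```

Request:
apply_moves(plan="0 0 0 0 0 .006;0 0 0 0 0 .008;0 0 0 0 0 .008;0 0 0 0 0 .008;0 0 0 0 0 .008;0 0 0 0 0 0")

```text
time_s: 12.6
position: [0.4829, 0.2865, 0.0403]
tcp_rot: [[-0.944, -0.33, 0.001], [-0.33, 0.944, -0.0], [-0.001, -0.0, -1.0]]
force: [0.4, 0.5, -0.3]
opening: 0.204
grasp_force: 29.9
```

Request:
apply_moves(plan="0 0 0 0 0 .008;0 0 0 0 0 .008;0 0 0 0 0 .008;0 0 0 0 0 .008;0 0 0 0 0 0;0 0 0 0 0 0")

```text
time_s: 13.1
position: [0.4826, 0.2866, 0.0403]
tcp_rot: [[-0.991, -0.137, 0.0], [-0.137, 0.991, -0.0], [-0.0, -0.0, -1.0]]
force: [-0.5, 0.1, -0.8]
opening: 0.202
grasp_force: 29.9
```

```bash
python3 look.py w5
```

```text
13.1 [0.48260459 0.28661023 0.04029217] -172.1215977056821 [ 2.10936128e-04 -2.68498340e-06 -9.99999978e-01] 0.20182342844502088 [ 1.93018032e+01  4.08838413e+01  9.89752295e+01 -6.42350096e-03
  4.01295738e+01 -7.85716879e+01]
```

View pics/w5.png

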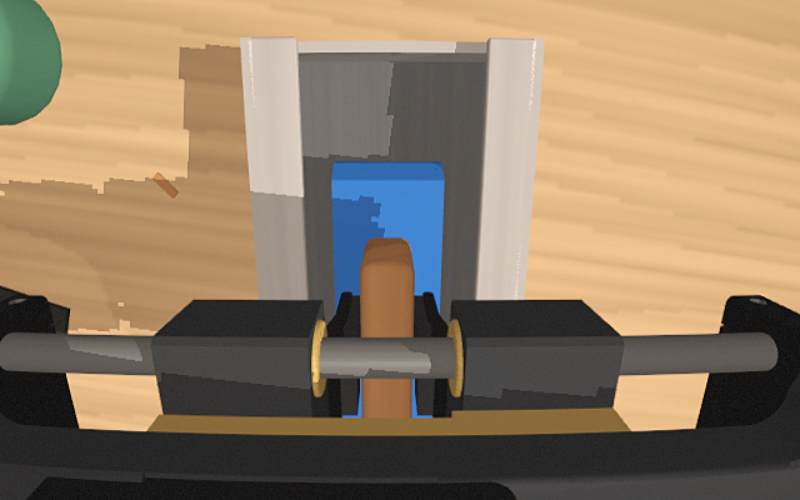

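```bash
python3 - <<'E'
from m import *
s=pickle.load(open("w5.pkl","rb"))[0]
for nm,px,z in(("54",[(333,181),(443,181)],.029),("60",[(332,163),(443,163)],.020)):
    P=p2w("wrist",np.array(px)/1.25,z,s);print(nm,((P-s["position"])@s["tcp_rot"])*1000)
E
```

```text
54 [[ 51.5383 -21.7457  11.2821]
 [ 51.5077  21.2622  11.2808]]
60 [[ 57.8174 -23.019   20.2808]
 [ 57.7855  22.1864  20.2794]]
```

Request:
apply_moves(plan="0 0 -.04 0 0 0;0 0 -.08 0 0 0;0 0 -.12 0 0 0;0 0 -.16 0 0 0;0 0 -.2 0 0 0;0 0 -.3 0 0 0;0 0 0 0 0 0")

```text
time_s: 13.73
position: [0.4844, 0.2874, 0.0884]
tcp_rot: [[-0.991, -0.135, 0.006], [-0.135, 0.991, 0.002], [-0.006, 0.001, -1.0]]
force: [1.5, 0.5, -2.1]
opening: 0.203
grasp_force: 29.9
```

```bash
python3 - <<'E'
from m import *
g=M("w2")
g("dock",[(259,178),(531,194),(518,296),(261,283)],.012)
E
```

```text
dock [[0.4558, -0.249], [0.6285, -0.2459], [0.6309, -0.3154], [0.4572, -0.3191]] mean [ 0.5431 -0.2823] len [0.1727 0.0695 0.1738 0.0702] ang [   1.0135  -88.0023 -178.7643   91.1363]
```

Request:
apply_moves(plan="0 0 -.4 0 0 0;0 -.2 -.5 0 0 0;0 -.571 -.4 0 0 0;.018 -.571 0 0 0 0;.018 -.571 0 0 0 0;.018 -.571 0 0 0 0;.018 -.571 0 0 0 0;.018 -.571 0 0 0 0;.018 -.571 0 0 0 0;.018 -.571 0 0 0 0")

```text
time_s: 14.57
position: [0.5083, 0.0483, 0.1505]
tcp_rot: [[-0.991, -0.135, 0.0], [-0.135, 0.991, -0.0], [-0.0, -0.0, -1.0]]
force: [0.4, 0.3, -2.7]
opening: 0.206
grasp_force: 29.9
```

Request:
apply_moves(plan=".018 -.571 0 0 0 0;.018 -.571 0 0 0 0;.018 -.571 0 0 0 0;.018 -.571 0 0 0 0;.018 -.571 0 0 0 0;.018 -.571 0 0 0 0;.018 -.571 0 0 0 0;.018 -.571 0 0 0 0;.018 -.571 0 0 0 0;.018 -.571 0 0 0 0")

```text
time_s: 15.4
position: [0.5378, -0.2358, 0.1503]
tcp_rot: [[-0.991, -0.135, -0.0], [-0.135, 0.991, 0.0], [0.0, 0.0, -1.0]]
force: [-0.8, -0.7, -2.3]
opening: 0.204
grasp_force: 29.9
```

Request:
apply_moves(plan=".018 -.371 0 0 0 0;0 -.2 0 0 0 .0192;0 0 0 0 0 0;0 0 0 0 0 0;0 0 0 0 0 0")

```text
time_s: 15.82
position: [0.5404, -0.2615, 0.15]
tcp_rot: [[-1.0, -0.018, -0.001], [-0.018, 1.0, 0.002], [0.001, 0.002, -1.0]]
force: [-0.6, -0.0, -2.4]
opening: 0.204
grasp_force: 29.9
```

Request:
apply_moves(plan="-.02 -.2 .2 0 0 0;0 -.21 .25 0 0 0;0 0 .25 0 0 0;0 0 0 0 0 0;0 0 0 0 0 0")

```text
time_s: 16.23
position: [0.5414, -0.283, 0.1135]
tcp_rot: [[-1.0, -0.015, -0.003], [-0.015, 1.0, 0.002], [0.003, 0.002, -1.0]]
force: [-0.6, 0.0, -2.4]
opening: 0.204
grasp_force: 29.9
```

```bash
python3 look.py w6
```

```text
16.2333 [ 0.54136204 -0.28298132  0.11351209] -179.12889018277338 [-0.00298426  0.00229215 -0.99999292] 0.2038466445475078 [-3.80654041e+01  3.70688858e+01  8.93587568e+01 -2.51021049e-03
  5.37879493e+01 -1.28934830e+02]
```

View pics/w6.png

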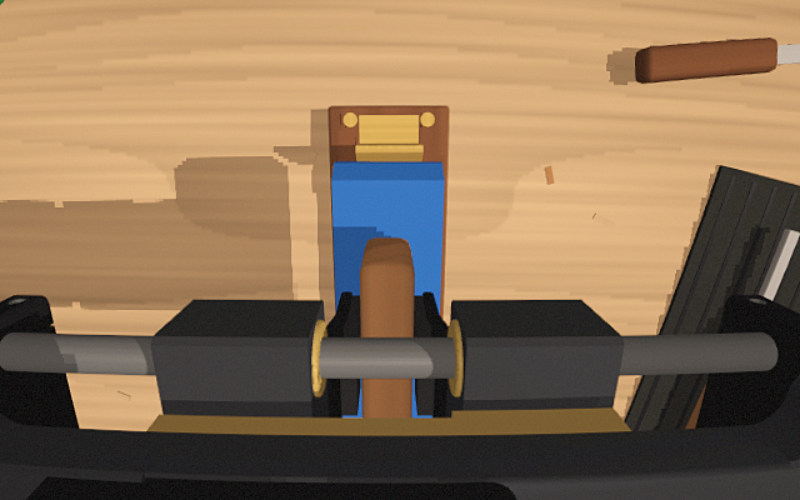

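```bash
python3 - <<'E'
from m import *
s=pickle.load(open("w6.pkl","rb"))[0]
for nm,px,z in(("dock end 88",[(329,107),(449,107)],.012),("dock sides",[(333,205),(446,205)],.012),("lip .05",[(355,146),(423,146)],.05),("lip low",[(357,160),(423,160)],.036),("hone60",[(332,163),(443,163)],.0935)):
    P=p2w("wrist",np.array(px)/1.25,z,s);print(nm,((P-s["position"])@s["tcp_rot"])*1000,P[:,:2])
E
```

```text
dock end 88 [[ 83.3632 -33.5642 101.6802]
 [ 83.3398  35.1504 101.8407]] [[ 0.4582 -0.3176]
 [ 0.4572 -0.2489]]
dock sides [[ 26.5977 -32.9162 101.5143]
 [ 26.5209  35.1563 101.6732]] [[ 0.515  -0.3161]
 [ 0.514  -0.248 ]]
lip .05 [[ 62.8173 -16.3952  63.6595]
 [ 62.7951  17.5539  63.7388]] [[ 0.4786 -0.3002]
 [ 0.4781 -0.2662]]
lip low [[ 54.9371 -16.4277  77.6363]
 [ 54.9123  18.8161  77.7186]] [[ 0.4864 -0.3001]
 [ 0.4859 -0.2648]]
hone60 [[ 57.7531 -22.8538  20.1291]
 [ 57.7129  22.3278  20.2346]] [[ 0.4839 -0.3067]
 [ 0.4833 -0.2615]]
```

Request:
apply_moves(plan="0 .024 .2 0 0 0;0 0 .25 0 0 0;0 0 .15 0 0 0;0 0 0 0 0 0;0 0 0 0 0 0")

```text
time_s: 16.7
position: [0.5421, -0.2819, 0.0848]
tcp_rot: [[-1.0, -0.015, -0.001], [-0.015, 1.0, 0.001], [0.001, 0.001, -1.0]]
force: [-0.5, -0.5, -2.6]
opening: 0.202
grasp_force: 29.9
```

Request:
apply_moves(plan="0 0 .06 0 0 0;0 0 .06 0 0 0;0 0 .06 0 0 0;0 0 .06 0 0 0;0 0 0 0 0 0")

```text
time_s: 17.12
position: [0.5423, -0.2822, 0.0728]
tcp_rot: [[-1.0, -0.015, -0.0], [-0.015, 1.0, 0.0], [0.0, 0.0, -1.0]]
force: [-0.5, -0.8, -2.6]
opening: 0.208
grasp_force: 29.9
```

Request:
apply_moves(plan="0 0 .05 0 0 0;0 0 .05 0 0 0;0 0 .05 0 0 0;0 0 0 0 0 0")

```text
time_s: 17.45
position: [0.5437, -0.2831, 0.0676]
tcp_rot: [[-1.0, -0.015, 0.003], [-0.015, 1.0, -0.002], [-0.003, -0.002, -1.0]]
force: [-0.8, 0.1, 5.5]
opening: 0.202
grasp_force: 29.9
```

Request:
apply_moves(plan="0 0 .05 0 0 0;0 0 .05 0 0 0;0 0 .05 0 0 0;0 0 0 0 0 0")

```text
time_s: 17.78
position: [0.5437, -0.2835, 0.0603]
tcp_rot: [[-1.0, -0.015, 0.004], [-0.015, 1.0, -0.003], [-0.004, -0.003, -1.0]]
force: [-1.7, 0.4, 6.2]
opening: 0.2
grasp_force: 30.0
```

Request:
apply_moves(plan="0 0 .05 0 0 0;0 0 .05 0 0 0;0 0 .05 0 0 0;0 0 0 0 0 0")

```text
time_s: 18.12
position: [0.5424, -0.2825, 0.0511]
tcp_rot: [[-1.0, -0.015, 0.0], [-0.015, 1.0, -0.0], [-0.0, -0.0, -1.0]]
force: [-0.6, -0.2, 3.2]
opening: 0.208
grasp_force: 30.0
```

Request:
apply_moves(plan="0 0 .04 0 0 0;0 0 .04 0 0 0;0 0 0 0 0 0;0 0 0 0 0 0")

```text
time_s: 18.45
position: [0.5443, -0.2827, 0.0487]
tcp_rot: [[-1.0, -0.014, 0.004], [-0.014, 1.0, -0.002], [-0.004, -0.002, -1.0]]
force: [-0.2, 2.1, 11.2]
opening: 0.204
grasp_force: 30.0
```

Request:
apply_moves(plan="0 0 .03 0 0 0;0 0 .03 0 0 0;0 0 0 0 0 0;0 0 0 0 0 0")

```text
time_s: 18.78
position: [0.5443, -0.2827, 0.0486]
tcp_rot: [[-1.0, -0.015, 0.004], [-0.015, 1.0, -0.002], [-0.004, -0.002, -1.0]]
force: [-4.0, 4.7, 27.2]
opening: 0.207
grasp_force: 30.0
```

Request:
apply_moves(plan="0 0 -.05 0 0 0;0 0 0 0 0 0;0 0 0 0 0 0;0 0 0 0 0 0;0 0 0 0 0 0;0 0 -.2 0 0 0;0 0 -.5 0 0 0;0 0 -.6 0 0 0;0 0 -.6 0 0 0;0 0 -.6 0 0 0", gripper=0.15)

```text
time_s: 19.62
position: [0.5421, -0.282, 0.1726]
tcp_rot: [[-1.0, -0.015, -0.001], [-0.015, 1.0, 0.001], [0.001, 0.001, -1.0]]
force: [0.1, -0.4, 0.2]
opening: 0.576
grasp_force: 0.0
```

Request:
apply_moves(plan="-.6 0 -.3 0 0 0;-.6 0 -.2 0 0 0;0 0 0 0 0 0;0 0 0 0 0 0")

```text
time_s: 19.95
position: [0.6037, -0.2814, 0.1974]
tcp_rot: [[-1.0, -0.016, 0.002], [-0.016, 1.0, -0.001], [-0.002, -0.001, -1.0]]
force: [0.0, 0.3, -0.5]
opening: 0.573
grasp_force: 0.0
```

```bash
python3 look.py w7; python3 - <<'E'
from h import *
t=capture("top");sc=capture("scene")
w=cv2.imread("pics/w7.png")[:330]
o=np.zeros((600,800,3),np.uint8);o[:330]=w
a=cv2.resize(t[125:240,200:420,::-1],None,fx=1.8,fy=1.8);o[335:335+a.shape[0],:a.shape[1]]=a
b=cv2.resize(sc[205:285,250:350,::-1],(330,264),interpolation=cv2.INTER_CUBIC);o[335:599,420:750]=b
cv2.imwrite("pics/final.png",o)
E
```

```text
19.95 [ 0.60365666 -0.28138006  0.1973521 ] -179.06766356691233 [ 0.00192069 -0.00145023 -0.9999971 ] 0.5733617239615653 [-3.45825319e+01  3.48994379e+01  7.73000807e+01 -6.43094607e-03
  6.76627162e+01 -1.25512351e+02]
```

View pics/final.png

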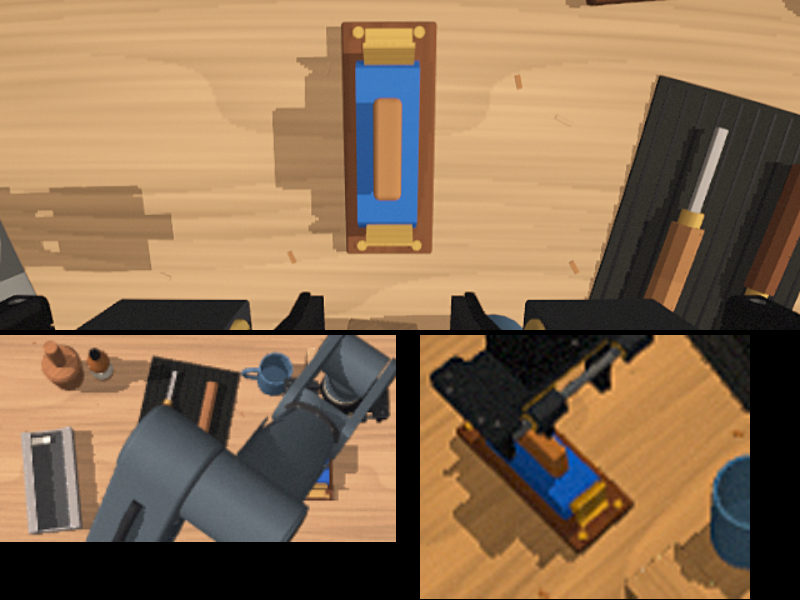

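```bash
python3 -c "
from rig import bot
print(bot.hand_in())"
```

```text
the job is handed in; nothing more can be done
None
```

The job is handed in: the gouge lies flat on the mat clear of the spare, and the hone was turned straight, lifted out of the tray and pressed down to a hard stop between the dock's clips, with 20 s of the 69 s used.

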